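# Set the fume-extraction fan to its fifth speed and start it

## Robot

A 6-joint arm with a two-finger parallel gripper is mounted at the origin on the work surface. World frame = base frame: x ahead of the robot, y to its left, z up, the work surface at z = 0. Lengths are in m, angles in rad, forces in N, time in s.
With the tool pointing down it reaches from about 0.275 to 0.825 m from the base axis. Payload 4.9 kg.
Tool frame: the origin (TCP) lies midway between the tips of the shut fingers; the grasp point (between the pads) lies 19 mm behind it (tcp_to_grasp is the distance from the TCP to the grasp point, in m); y points along the fingers, z is the direction in which the jaws open and shut, and the axes are right-handed (so a half turn about y gives the same grasp; the last joint's range is limited). The gripper opens to 85 mm and grips with 20 to 120 N. Pads are 22 mm wide; open, the fingers measure 114 mm over their backs; the gripper's body (76 mm by 85 mm) begins 54 mm behind the grasp point. The pads swing forward as they close: fully open they stand 13 mm farther back than shut.
Start: joints at [0.973, 0.326, -0.193, 1.052, 0, 1.437], TCP at [0.246, 0.492, 0.231] pointing down, gripper open.
Joint ranges: [-2.65, 2.65], [-0.97, 1.79], [-1.3, 1.35], [-1.93, 2.1], [-1.47, 1.37], [-3.14, 3.14]. Speed limits (rad/s): [2.57, 2.57, 3.14, 3.14, 3.14, 3.14].

## Interface

Orientations are given as a rotation vector (axis times angle).
In Python, from bench import read_state, capture, calibration, close_job, tcp_to_grasp gives the robot as it stands. The module is installed in compiled form; this text tells all that it offers.
- The arm moves only by the tool jog_arm, never from a script. Its arguments are lists of equal length, an entry for each row: "travel": the shift along the tool's x, y, z in mm, a list of three; "dr": the turn, a rotation vector about the tool's x, y, z in rad, a list of three; "claw": the closure, from 0 (fully open) to 1 (shut). In form: {"travel": [[tx, ty, tz], ...], "dr": [[rx, ry, rz], ...], "claw": [claw, ...]}. A call has exactly 5 rows; each row shifts and turns the pose as measured when the row begins, along the tool's axes as they then stand; what a row does not reach is not made up. A row lasts 1/12 s, in which the tool goes at most 41.7 mm and 7.16 degrees, less where a joint would pass 70% of its speed; a pose out of reach is approached as far as the arm can. A call is refused whole if a number of a shift passes 41.7 or a number of a turn 0.125, either way. A call with a gripper value outside its range is refused whole. The fingers move at their own pace and stop on an object; "newtons" is the grip in N (left out, the last holds). Time passes only in rows, so rows that do not move let the fingers close, or fill a call up. It gives the time, the measured TCP pose, the force and the opening at its end, in the units of the state.
- read_state(): the state, without advancing time (a new reading comes with each control period).
- capture(name): name is "side" or "top" or "wrist"; returns (picture, depth): 400x640x3 uint8, red, green, blue; 400x640 float32, m along the optical axis (not along the pixel's ray), 0 where there is no reading.
- calibration(name): a dict with "K" (3x3 intrinsics, pixels), "R" (3x3) and "t" (3): a world point X has camera coordinates R X + t. Camera axes: x right, y down, z forward; pixel columns grow to the right and rows downward; lengths in m; the calibration is good to about 2 mm. A picture is of the moment at which its call begins: read the wrist's pose just before it. calibration takes no time and is no camera call; for the wrist camera it gives the pose at the moment of the call.
- close_job(): hands the job in, once; it reports no verdict.
The state is a dict: "time": time; "joints": joint angles; "dq": joint speeds; "joint_torque": joint torques, N m; "tool_pos": TCP position; "eef_rot": TCP orientation; "wrist_force": force on the tool from outside, world axes, zero at the start; "moment": the same for the moment, N m; "grip_width": finger opening in m.
Only numpy, scipy, OpenCV 4.12 (cv2) and the standard library are available. Lean on these libraries where they do the work, as an engineer would, in place of code of your own. Each camera call takes 0.05 s, during which the arm holds its last target.

## Task

Before the seat foam is glued, get the fume extraction going: with a fingertip, push the pointer of the speed dial on the control desk round, click by click, until it rests at the fifth mark, counting the shortest mark as the first, and only then press the round start button down and let it come up again. Go gently, do not press the square stop button, and leave the mug, the tin, the roll of tape and the bobbin where they stand.

Things in the scene. Friction and masses are not known exactly. Their poses are not given: they have to be found in the camera images.
- desk: The control desk, fixed to the bench: a flat grey box, 240 (x) x 320 (y) x 85 mm high, with a plain aluminium top. Origin at the centre of its underside; z up; it may stand turned about z by up to 0.35 rad. In its frame: the dial's axis is at x = -5, y = 65 mm, the start button at x = 45, y = -95 mm, the stop button at x = -50, y = -95 mm. Its -x side is its front.
- dial (a joint): Turn of the speed dial in rad, growing clockwise seen from above; at value q the pointer points at the angle 2.094 - q in the desk's frame. A sprung detent holds it at each of seven marks, 0.698 rad apart: 0 at the first, 2.793 at the fifth, 4.189 at the seventh, with stops just beyond the ends. It starts short of the fifth. 2 to 5 N on the pointer pass a ridge halfway; then it springs on to the next mark.
- mark1 (a point): Inner end of the first, shortest mark, on the desk's top (86 mm above the bench), 50 mm off the dial's axis. The seven marks are flat black bars that run outward from there, 40 degrees apart clockwise, each 3 mm longer than the last (6 mm the first, 18 mm the fifth, 24 mm the seventh).
- mark5 (a point): Inner end of the fifth mark, on the desk's top, 50 mm off the dial's axis: where the pointer must point.
- dial_center (a point): A point on the dial's axis in the top face of its disc (100 mm above the bench). The disc is black, 90 mm across and 14 mm thick. On it stands the pointer: one straight radial bar, from 5.5 to 43.5 mm off the axis, 12 mm wide and 17.5 mm high above the disc, with a white line along its top. The point's x axis runs along the bar outward, z is up.
- dial_pointer (a point): The outer end of the pointer bar, in the middle of its top edge (117.5 mm above the bench).
- start (a joint): How far the round start button is pressed, m: 0 up, 0.006 fully down (needs about 5 N); it springs back. It counts as pressed beyond 0.004.
- start_top (a point): Centre of the top of the start button: a round grey cap 32 mm across in a dark round housing, on the desk's top, the farther of the two buttons from the desk's front.
- stop (a joint): How far the square stop button is pressed, m: 0 up, 0.006 fully down; springs back. To be left alone.
- stop_top (a point): Centre of the top of the stop button: a square grey cap, 30 x 30 mm, in a square dark housing, nearer the desk's front, 95 mm from the start button.
- mug: White mug, 82 mm across and 90 mm high, standing on the bench on the button side of the desk. Origin at the centre of its underside.
- tin: Steel glue tin with a paper label, 80 mm across and 110 mm high, standing on the bench on the dial side of the desk. Origin at the centre of its underside.
- tape: Roll of tape lying flat on the bench behind the desk (farther from the robot), 90 mm across, 25 mm high. Origin at the centre of its underside.
- bobbin: Small aluminium bobbin, 28 mm across and 25 mm high, standing on the desk's top near its far edge. Origin at the centre of its underside.
There are look-alikes about, which are no part of the job. Several things have the shape of the bobbin; the one meant has the colours described above.

How it is judged:
On the way, in this order (a step that is already met when the one before it is completed fails the run):
1. the dial rests in the detent of the fifth mark (value of joint dial between 2.643 and 2.943 rad and velocity of joint dial between -0.3 and 0.3 rad/s), for 0.3 s.
2. the start button is pressed down (value of joint dial between 2.643 and 2.943 rad and value of joint start above 0.004 m), for 0.05 s.
At the end, for the whole second after the job is handed in: The dial rests at the fifth mark (within 0.15 rad), the start button has been pressed and is up again (within 1.5 mm), the stop button is up, and the mug, tin, tape and bobbin stand upright within 20 mm of where they were (value of joint dial between 2.643 and 2.943 rad and value of joint each of start, stop below 0.0015 m and distance of each of mug, tin, tape, bobbin from where it was at the start of the episode below 0.02 m and angle between each of mug, tin, tape, bobbin's own z axis and vertical below 0.2 rad); the robot touches nothing.
It fails at once if the start button is pressed while the dial is not at the fifth mark (value of joint start above 0.003 m and not (value of joint dial between 2.593 and 2.993 rad)).
It fails at once if the stop button is pressed (value of joint stop above 0.003 m).
It fails at once if the dial is gripped or forced (more than 35 N) (contact force between the fingers and dial above 35 N).
It fails at once if the start button is rammed (more than 40 N) (contact force between the fingers and start above 40 N).
It fails at once if a bystander is moved, lifted or carried (20 mm) (distance of any of mug, tin, tape, bobbin from where it was at the start of the episode above 0.02 m).
It also fails if it takes over 72 s, if anything falls off the work surface, if the arm or the gripper's body presses on something with over 40 N, if the wrist force passes 120 N, or if a joint passes its speed limit or range.

## Working session

There is one attempt and no reset: what is moved stays moved. The work goes in short steps, Python scripts to look and compute and a tool call to move; the robot and the scene stay as the last step left them, time stands still between calls to the robot, and variables do not carry over. Pictures are saved under pics/ and viewed, and the job is handed in when it is done.

Besides the shell and the picture viewer there is one more tool, called after "Emit:" as name(argument=value, ...) on one line, values as JSON. jog_arm: Moves the arm, as the interface text tells. Its arguments: {"type":"object","properties":{"travel":{"type":"array"},"dr":{"type":"array"},"claw":{"type":"array"},"newtons":{"type":"number"}},"required":["travel","dr","claw"]}

```bash
mkdir -p pics; python3 - <<'E'
from bench import *
import cv2,numpy as np
s=read_state();print(s)
for n in("top","side"):
    p,d=capture(n);cv2.imwrite(f"pics/{n}0.png",p[:,:,::-1]);np.savez(f"{n}0.npz",p=p,d=d)
    c=calibration(n);print(n,c)
E
```

```text
{'time': 0.0, 'joints': array([ 9.72809650e-01,  3.26943589e-01, -1.93553527e-01,  1.05197194e+00,
        1.94254244e-05,  1.43659248e+00]), 'dq': array([-0.00073863,  0.00066146, -0.00011002, -0.00180855, -0.00021464,
        0.00189188]), 'joint_torque': array([ 8.13744082e-04, -4.43402767e+01,  2.62436289e+01,  1.54952472e-02,
       -4.31327089e-05, -1.55249484e-05]), 'tool_pos': array([0.2457066 , 0.49144797, 0.23051349]), 'eef_rot': array([-1.54159279,  0.36422838, -0.36325195]), 'wrist_force': array([-0.24932924, -0.10645129, -0.05286612]), 'moment': array([-0.0040753 , -0.0148495 ,  0.00719282]), 'grip_width': 0.08566814873172598}
top {'K': array([[403.02931306,   0.        , 317.42864193],
       [  0.        , 403.02931306, 196.30439639],
       [  0.        ,   0.        ,   1.        ]]), 'R': array([[-0.06057133, -0.99815858, -0.00324981],
       [-0.97608073,  0.05991201, -0.20899032],
       [ 0.20880018, -0.00948675, -0.97791231]]), 't': array([0.06910268, 0.64677475, 1.09035216])}
side {'K': array([[365.30638554,   0.        , 315.82440253],
       [  0.        , 365.30638554, 198.73288449],
       [  0.        ,   0.        ,   1.        ]]), 'R': array([[-0.99564759, -0.09302232, -0.0057212 ],
       [-0.04641335,  0.54813843, -0.83509884],
       [ 0.08081884, -0.8311986 , -0.55007018]]), 't': array([0.62463275, 0.07297685, 0.87279495])}
```

View pics/top0.png

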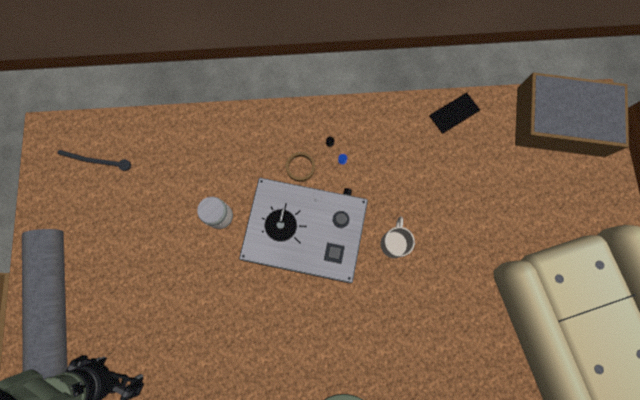

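View pics/side0.png

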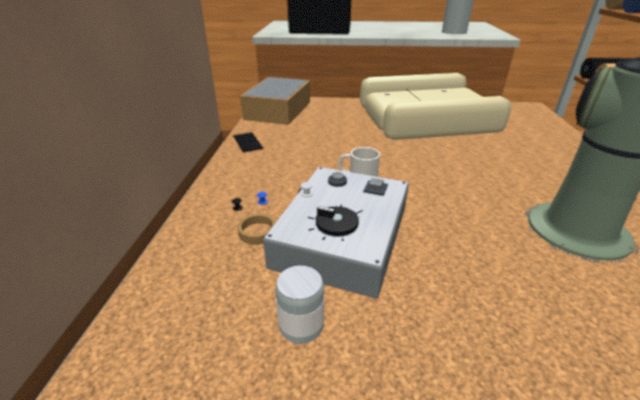

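```bash
cat > h.py <<'E'
import cv2,numpy as np
from bench import *
def ray(n,uv,z,c=None):
    c=c or calibration(n);K,R,t=c["K"],c["R"],c["t"]
    d=R.T@np.linalg.solve(K,np.array([uv[0],uv[1],1.]));o=-R.T@t
    return o+d*(z-o[2])/d[2]
def proj(n,X,c=None):
    c=c or calibration(n);x=c["K"]@(c["R"]@np.array(X)+c["t"]);return x[:2]/x[2]
E
python3 - <<'E'
from h import *
p=np.load("top0.npz")["p"][:,:,::-1];q=np.load("side0.npz")["p"][:,:,::-1]
a=cv2.resize(p[170:290,230:380],None,fx=5,fy=5,interpolation=cv2.INTER_CUBIC);cv2.imwrite("pics/tz.png",a)
b=cv2.resize(q[160:290,260:420],None,fx=4.6,fy=4.6,interpolation=cv2.INTER_CUBIC);cv2.imwrite("pics/sz.png",b)
# desk top corners via mask
hsv=cv2.cvtColor(p,cv2.COLOR_BGR2HSV);m=((hsv[...,1]<60)&(hsv[...,2]>90)).astype(np.uint8)
m[:170]=0;m[290:]=0;m[:,:236]=0;m[:,375:]=0
m=cv2.morphologyEx(m,cv2.MORPH_CLOSE,np.ones((5,5)))
cs=cv2.findContours(m,0,2)[0];c=max(cs,key=cv2.contourArea)
r=cv2.minAreaRect(c);print(r);B=cv2.boxPoints(r)
ap=cv2.approxPolyDP(c,6,True)[:,0];print(ap)
for u in ap: print(u,ray("top",u,.085).round(4))
E
```

```text
((303.5961608886719, 229.5192413330078), (115.90464782714844, 85.50664520263672), 11.309932708740234)
[[259 178]
 [239 258]
 [351 282]
 [367 200]]
[259 178] [0.71   0.1934 0.085 ]
[239 258] [0.4866 0.2551 0.085 ]
[351 282] [ 0.4037 -0.0467  0.085 ]
[367 200] [ 0.627  -0.1095  0.085 ]
```

View pics/tz.png

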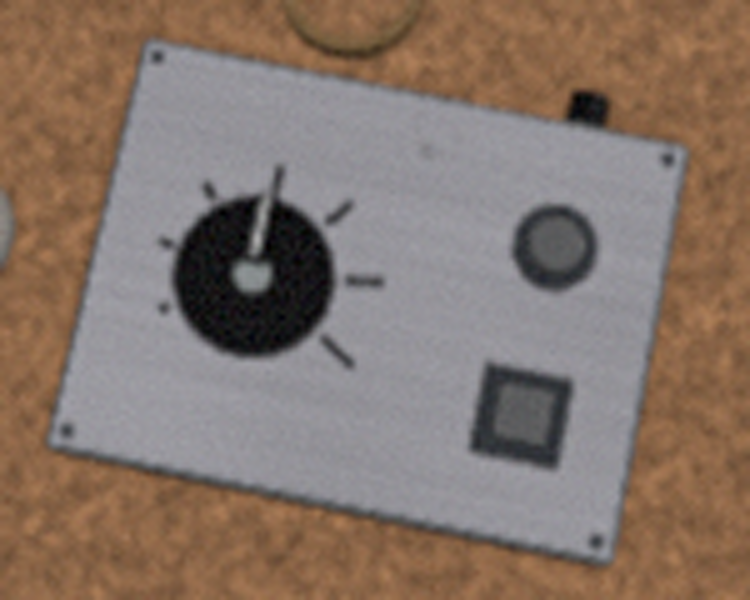

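View pics/sz.png

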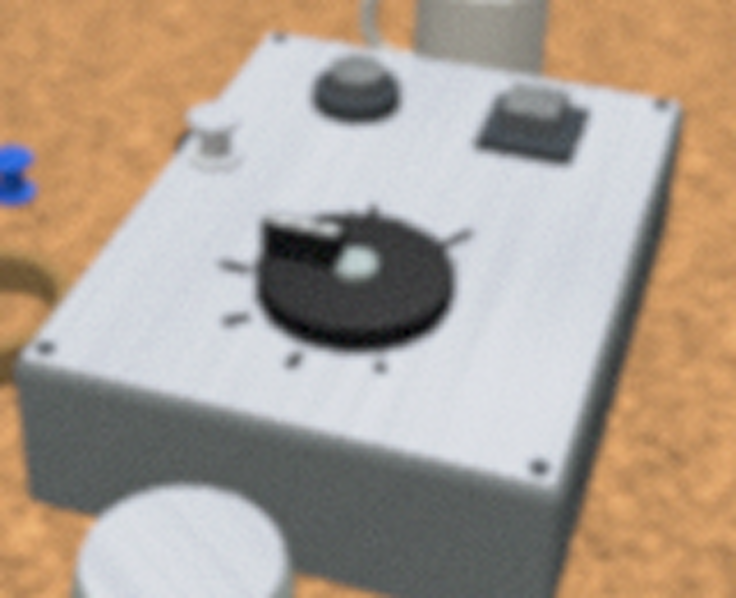

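```bash
python3 - <<'E'
from h import *
from scipy.spatial.transform import Rotation as Rt
T=np.load("top0.npz")["p"][:,:,::-1].copy();S=np.load("side0.npz")["p"][:,:,::-1].copy()
tz=lambda u:(230+(u[0]-2)/5,170+(u[1]-2)/5); sz=lambda u:(260+(u[0]-1.8)/4.6,160+(u[1]-1.8)/4.6)
# visible screws & features (crop px)
for nm,u,v,z in[("disc",(253,276),None,.100),("start",(556,244),(357,72),.10),("stop",(523,414),(535,103),.10),
  ("m1in",(170,306),(379,362),.086),("m4in",(276,200),None,.086),("m5in",(328,222),None,.086),
  ("scrTL",(157,57),(45,347),.085),("scrTR",(667,159),(279,38),.085),("scrBL",(67,430),(540,467),.085),("scrBR",(597,541),(662,104),.085)]:
    print(nm,ray("top",tz(u),z).round(4),ray("side",sz(v),z).round(4) if v else "")
P=[ray("top",tz(u),.1175)for u in((258,252),(272,190))]
P2=[ray("side",sz(u),.1175)for u in((343,231),(267,219))]
for a,b in(P,P2):print("line",a.round(4),b.round(4),np.arctan2(*(b-a)[[1,0]]))
pts=np.array([ray("top",tz(u),.085)[:2] for u in((157,57),(67,430),(597,541),(667,159))])
c=pts.mean(0)
e=pts[0]-pts[1]+pts[3]-pts[2];y=np.arctan2(e[1],e[0]);e=pts[0]-pts[3]+pts[1]-pts[2];y2=np.arctan2(-e[0],e[1]);print("ctr",c,y,y2)
yaw=(y+y2)/2;R=np.array([[np.cos(yaw),-np.sin(yaw)],[np.sin(yaw),np.cos(yaw)]])
for nm,l in[("dial",(-.005,.065)),("start",(.045,-.095)),("stop",(-.05,-.095))]:print(nm,c+R@l)
print("bobbin",ray("top",tz((430,150)),.098),ray("side",sz((215,140)),.098))
s=read_state();print(Rt.from_rotvec(s["eef_rot"]).as_matrix().round(3))
E
```

```text
disc [0.5692 0.1371 0.1   ] 
start [ 0.5768 -0.0308  0.1   ] [ 0.5776 -0.0368  0.1   ]
stop [ 0.4849 -0.0061  0.1   ] [ 0.4847 -0.0122  0.1   ]
m1in [0.5573 0.1851 0.086 ] [0.5579 0.1865 0.086 ]
m4in [0.6135 0.1236 0.086 ] 
m5in [0.5992 0.0951 0.086 ] 
scrTL [0.7008 0.188  0.085 ] [0.7021 0.1876 0.085 ]
scrTR [ 0.6237 -0.0978  0.085 ] [ 0.6244 -0.0985  0.085 ]
scrBL [0.4924 0.244  0.085 ] [0.4926 0.2445 0.085 ]
scrBR [ 0.4151 -0.0421  0.085 ] [ 0.4151 -0.0423  0.085 ]
line [0.5796 0.1323 0.1175] [0.6134 0.1232 0.1175] -0.26270238522841516
line [0.5766 0.1358 0.1175] [0.6108 0.1294 0.1175] -0.1852722451665343
ctr [0.55800435 0.0730086 ] -0.2619340789463727 -0.2636472943360083
dial [0.57006147 0.13707595]
start [ 0.57678068 -0.03041988]
stop [ 0.48504215 -0.00574111]
bobbin [0.63438411 0.03553598 0.098     ] [0.6455519  0.03426682 0.098     ]
[[ 0.894 -0.001  0.447]
 [-0.447 -0.001  0.894]
 [-0.    -1.    -0.002]]
```

Emit:
jog_arm(travel=[[32, 0, -9], [32, 0, -9], [32, 0, -9], [32, 0, -9], [32, 0, -9]], dr=[[0, 0, 0], [0, 0, 0], [0, 0, 0], [0, 0, 0], [0, 0, 0]], claw=[1, 1, 1, 1, 1], newtons=20)

```text
time: 0.52
tool_pos: [0.3671, 0.3798, 0.228]
eef_rot: [-1.545, 0.357, -0.349]
wrist_force: [0.6, 0.5, -0.7]
grip_width: 0.0254
```

Emit:
jog_arm(travel=[[32, 0, -9], [32, 0, -9], [32, 0, -9], [32, 0, -9], [32, 0, -9]], dr=[[0, 0, 0], [0, 0, 0], [0, 0, 0], [0, 0, 0], [0, 0, 0]], claw=[1, 1, 1, 1, 1])

```text
time: 0.93
tool_pos: [0.4953, 0.2628, 0.2257]
eef_rot: [-1.548, 0.359, -0.346]
wrist_force: [1.0, -0.1, -0.3]
grip_width: -0.0
```

Emit:
jog_arm(travel=[[0, 0, 0], [0, 0, 0], [0, 0, 0], [0, 0, 0], [0, 0, 0]], dr=[[0, -0.12, 0], [0, -0.12, 0], [0, -0.12, 0], [0, -0.12, 0], [0, -0.12, 0]], claw=[1, 1, 1, 1, 1])

```text
time: 1.35
tool_pos: [0.501, 0.2548, 0.2226]
eef_rot: [-1.573, -0.119, 0.138]
wrist_force: [0.3, -0.3, 0.4]
grip_width: -0.0
```

Emit:
jog_arm(travel=[[0, 0, 0], [0, 0, 0], [0, 0, 0], [0, 0, 0], [0, 0, 0]], dr=[[0, -0.12, 0], [0, -0.12, 0], [0, -0.12, 0], [0, -0.12, 0], [0, -0.12, 0]], claw=[1, 1, 1, 1, 1])

```text
time: 1.77
tool_pos: [0.4995, 0.2537, 0.2199]
eef_rot: [-1.483, -0.602, 0.633]
wrist_force: [0.2, -0.3, 0.9]
grip_width: 0.0
```

```bash
cat >> h.py <<'E'
from scipy.spatial.transform import Rotation as Rt
def plan(pos,psi):
    s=read_state();M=Rt.from_rotvec(s["eef_rot"])
    c,d=np.cos(psi),np.sin(psi)
    G=np.array([[d,0,c],[-c,0,d],[0,-1,0]])
    print("pos",s["tool_pos"].round(4),"psi",np.arctan2(M.as_matrix()[1,2],M.as_matrix()[0,2]).round(3),"F",s["wrist_force"].round(1),"j",s["joints"].round(2))
    print("travel mm",(M.inv().apply(np.array(pos)-s["tool_pos"])*1000).round(1),"dr",(M.inv()*Rt.from_matrix(G)).as_rotvec().round(3))
E
python3 -c "
from h import *
plan((.6116,.1569,.2),2.57)"
```

```text
pos [0.4995 0.2537 0.2199] psi 2.36 F [ 0.2 -0.3  0.9] j [ 0.34  0.37 -0.16  1.06 -0.   -0.45]
travel mm [  10.6   18.9 -147.9] dr [-0.008 -0.21  -0.017]
```

Emit:
jog_arm(travel=[[2, 4, -30], [2, 4, -30], [2, 4, -30], [2, 4, -30], [2, 3, -28]], dr=[[0, 0, 0], [0, 0, 0], [0, 0, 0], [0, 0, 0], [0, 0, 0]], claw=[1, 1, 1, 1, 1])

```text
time: 2.18
tool_pos: [0.6102, 0.1584, 0.1979]
eef_rot: [-1.476, -0.611, 0.648]
wrist_force: [0.9, 0.7, 0.3]
grip_width: 0.0
```

Emit:
jog_arm(travel=[[0, 0, 0], [0, 0, 0], [0, 0, 0], [0, 0, 0], [0, 0, 0]], dr=[[0, -0.1, 0], [0, -0.1, 0], [0, 0, 0], [0, 0, 0], [0, 0, 0]], claw=[1, 1, 1, 1, 1])

```text
time: 2.6
tool_pos: [0.6133, 0.1521, 0.1929]
eef_rot: [-1.422, -0.756, 0.802]
wrist_force: [-0.5, 1.4, -0.2]
grip_width: 0.0001
```

```bash
python3 -c "
from h import *
plan((.6116,.1569,.107),2.57)"
```

```text
pos [0.6133 0.1521 0.1929] psi 2.571 F [-0.5  1.4 -0.2] j [ 0.13  0.53  0.02  1.09 -0.01 -0.87]
travel mm [ 5.1 85.9  2.6] dr [-0.017  0.002 -0.023]
```

Emit:
jog_arm(travel=[[3, 18, 1], [3, 18, 1], [0, 18, 1], [0, 8, 0], [0, 0, 0]], dr=[[-0.009, 0, -0.012], [-0.008, 0, -0.012], [0, 0, 0], [0, 0, 0], [0, 0, 0]], claw=[1, 1, 1, 1, 1])

```text
time: 3.02
tool_pos: [0.613, 0.1611, 0.1307]
eef_rot: [-1.428, -0.78, 0.772]
wrist_force: [0.4, -0.3, 0.3]
grip_width: -0.0001
```

```bash
python3 -c "
from h import *
plan((.6116,.1569,.107),2.57)
for n in('side','top'):
    p,d=capture(n);p=p[:,:,::-1]
    p=p[150:300,250:430] if n=='side' else p[160:290,220:380]
    cv2.imwrite(f'pics/{n}1.png',cv2.resize(p,None,fx=4,fy=4,interpolation=2))
"
```

```text
pos [0.613  0.1611 0.1307] psi 2.567 F [ 0.4 -0.3  0.3] j [ 0.14  0.55 -0.11  0.91  0.   -0.86]
travel mm [-4.4 23.7 -1.1] dr [ 0.003 -0.003  0.005]
```

View pics/side1.png

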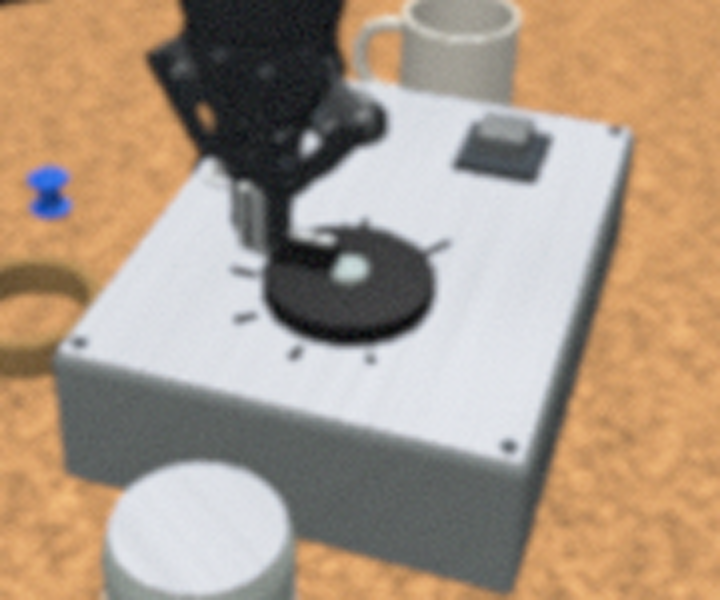

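View pics/top1.png

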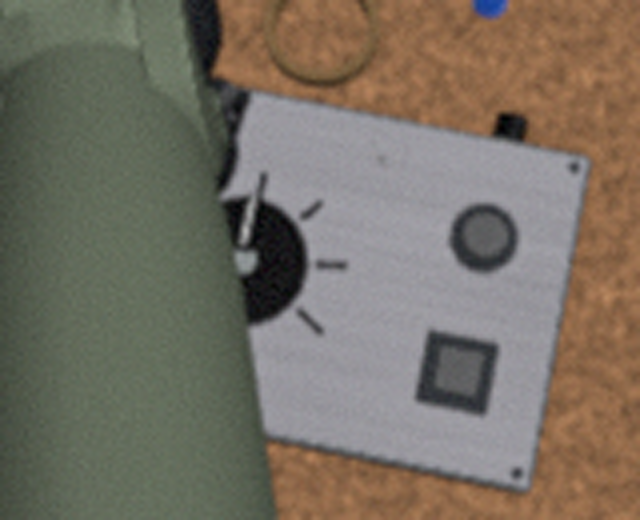

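Emit:
jog_arm(travel=[[0, 10, 0], [0, 10, 0], [0, 4, 0], [0, 0, 0], [0, 0, 0]], dr=[[0, 0, 0], [0, 0, 0], [0, 0, 0], [0, 0, 0], [0, 0, 0]], claw=[1, 1, 1, 1, 1])

```text
time: 3.53
tool_pos: [0.6168, 0.1617, 0.1095]
eef_rot: [-1.431, -0.786, 0.766]
wrist_force: [-0.7, 0.7, 0.7]
grip_width: 0.0001
```

```bash
python3 -c "
from h import *
plan((.6084,.1305,.106),2.57)"
```

```text
pos [0.6168 0.1617 0.1095] psi 2.566 F [-0.7  0.7  0.7] j [ 0.14  0.57 -0.13  0.86  0.   -0.86]
travel mm [-30.8   3.3  -9.9] dr [ 0.008 -0.004  0.01 ]
```

Emit:
jog_arm(travel=[[-3, 2, -3], [-3, 1, -3], [-3, 0, -2], [-2, 0, 0], [0, 0, 0]], dr=[[0.008, 0, 0.01], [0, 0, 0], [0, 0, 0], [0, 0, 0], [0, 0, 0]], claw=[1, 1, 1, 1, 1])

```text
time: 3.95
tool_pos: [0.6185, 0.1463, 0.1069]
eef_rot: [-1.429, -0.775, 0.776]
wrist_force: [0.8, -0.7, 0.5]
grip_width: -0.0001
```

```bash
python3 -c "
from h import *
plan((.6084,.1305,.106),2.57)"
```

```text
pos [0.6185 0.1463 0.1069] psi 2.565 F [ 0.8 -0.7  0.5] j [ 0.12  0.58 -0.12  0.87 -0.   -0.88]
travel mm [-18.8   0.9  -0.2] dr [ 0.001 -0.005 -0.001]
```

Emit:
jog_arm(travel=[[-2, 0, 0], [-2, 0, 0], [-2, 0, 0], [-2, 0, 0], [-1, 0, 0]], dr=[[0, 0, 0], [0, 0, 0], [0, 0, 0], [0, 0, 0], [0, 0, 0]], claw=[1, 1, 1, 1, 1])

```text
time: 4.37
tool_pos: [0.6162, 0.1404, 0.1077]
eef_rot: [-1.427, -0.782, 0.77]
wrist_force: [2.4, 2.2, -1.5]
grip_width: 0.0001
```

```bash
python3 -c "
from h import *
plan((.6084,.1305,.106),2.57)"
```

```text
pos [0.6162 0.1404 0.1077] psi 2.566 F [ 2.4  2.2 -1.5] j [ 0.11  0.57 -0.14  0.85  0.   -0.89]
travel mm [-12.6   1.6   1.1] dr [ 0.003 -0.004  0.007]
```

Contact, about 3 N. Keep pushing gently.

Emit:
jog_arm(travel=[[-3, 0.5, 0], [-3, 0.5, 0], [-3, 0, 0], [-2, 0, 0], [-1, 0, 0]], dr=[[0, 0, 0], [0, 0, 0], [0, 0, 0], [0, 0, 0], [0, 0, 0]], claw=[1, 1, 1, 1, 1])

```text
time: 4.78
tool_pos: [0.6098, 0.1283, 0.1077]
eef_rot: [-1.43, -0.783, 0.769]
wrist_force: [0.2, -0.1, -1.0]
grip_width: 0.0003
```

```bash
python3 -c "
from h import *
plan((.6084,.1305,.106),2.57)
for n in('side','top'):
    p,d=capture(n);p=p[:,:,::-1]
    p=p[150:300,250:430] if n=='side' else p[160:290,220:380]
    cv2.imwrite(f'pics/{n}2.png',cv2.resize(p,None,fx=4,fy=4,interpolation=2))
"
```

```text
pos [0.6098 0.1283 0.1077] psi 2.566 F [ 0.2 -0.1 -1. ] j [ 0.09  0.55 -0.17  0.84  0.   -0.91]
travel mm [1.1 1.6 2.4] dr [ 0.006 -0.004  0.006]
```

View pics/top2.png

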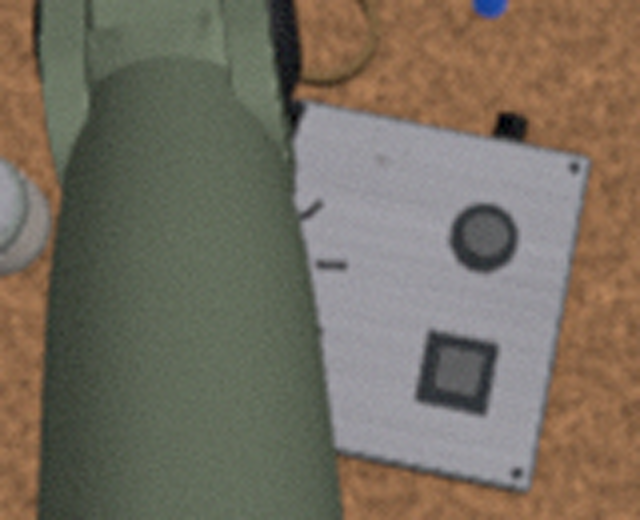

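The force has gone to zero, so the pointer probably clicked. I'll back off, rise and look.

Emit:
jog_arm(travel=[[8, 0, 0], [8, -10, 0], [0, -25, 0], [0, -30, 0], [0, -30, 0]], dr=[[0, 0, 0], [0, 0, 0], [0, 0, 0], [0, 0, 0], [0, 0, 0]], claw=[1, 1, 1, 1, 1])

```text
time: 5.3
tool_pos: [0.6109, 0.1426, 0.196]
eef_rot: [-1.422, -0.764, 0.785]
wrist_force: [1.4, -0.2, -0.1]
grip_width: -0.0
```

Emit:
jog_arm(travel=[[25, 0, 15], [25, 0, 15], [25, 0, 15], [25, 0, 0], [0, 0, 0]], dr=[[0, 0, 0], [0, 0, 0], [0, 0, 0], [0, 0, 0], [0, 0, 0]], claw=[1, 1, 1, 1, 1])

```text
time: 5.72
tool_pos: [0.6322, 0.2564, 0.2053]
eef_rot: [-1.427, -0.771, 0.774]
wrist_force: [-0.5, -0.7, -0.4]
grip_width: -0.0001
```

```bash
python3 -c "
from h import *
plan((.577,-.0305,.16),2.57)
for n in('side','top'):
    p,d=capture(n);p=p[:,:,::-1]
    p=p[150:300,250:430] if n=='side' else p[160:290,220:380]
    cv2.imwrite(f'pics/{n}3.png',cv2.resize(p,None,fx=4,fy=4,interpolation=2))
"
```

```text
pos [0.6322 0.2564 0.2053] psi 2.562 F [-0.5 -0.7 -0.4] j [ 0.28  0.59  0.17  1.15  0.   -0.71]
travel mm [-270.3   45.2 -111. ] dr [-0.003 -0.008 -0.001]
```

View pics/top3.png

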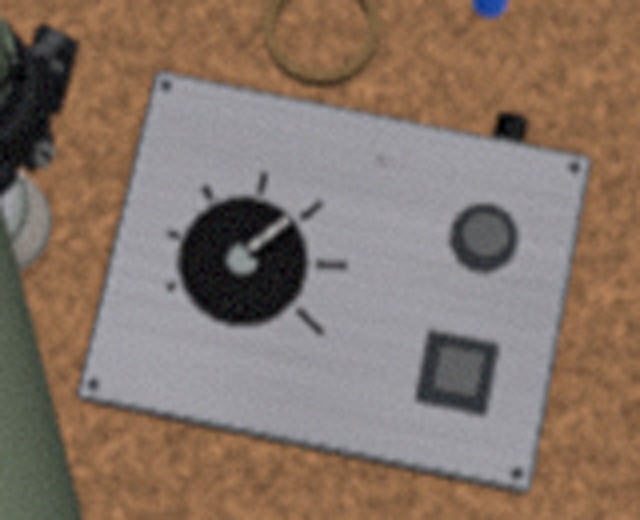

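View pics/side3.png

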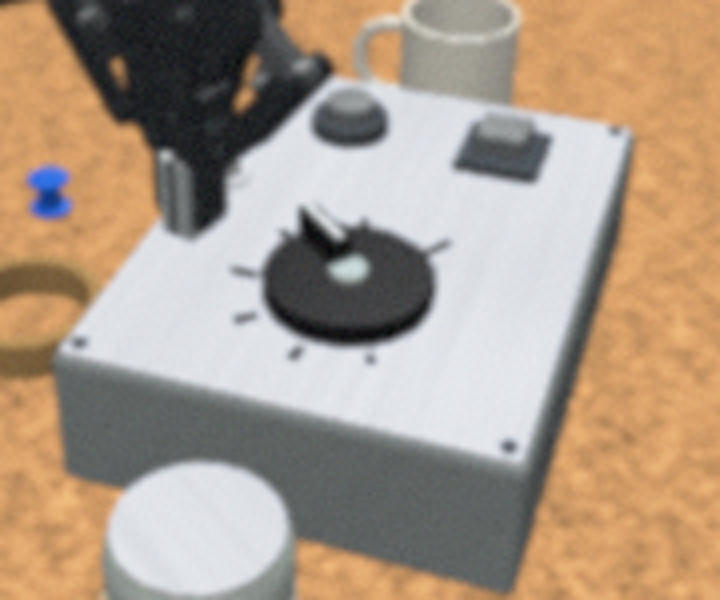

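```bash
python3 -c "
from h import *
f=lambda u:(220+(u[0]-1.5)/4,160+(u[1]-1.5)/4)
a,b=ray('top',f((250,249)),.1175),ray('top',f((289,221)),.1175)
w=np.arctan2(b[1]-a[1],b[0]-a[0]);print(a,b,w,'q',2.094-(w+.263))
g=lambda u:(250+(u[0]-1.5)/4,150+(u[1]-1.5)/4)
# start cap height: intersect top & side rays
for z in(.1,.104,.108,.112,.116):print(z,ray('top',f((484,237)),z).round(4),ray('side',g((351,102)),z).round(4))
print('bobbin',ray('side',g((236,175)),.1))
"
```

```text
[0.57432684 0.13001391 0.1175    ] [0.59193227 0.10267766 0.1175    ] -0.9986278552766408 q 2.8296278552766405
0.1 [ 0.5755 -0.0302  0.1   ] [ 0.5772 -0.0375  0.1   ]
0.104 [ 0.5749 -0.0299  0.104 ] [ 0.577  -0.0305  0.104 ]
0.108 [ 0.5743 -0.0297  0.108 ] [ 0.5768 -0.0234  0.108 ]
0.112 [ 0.5737 -0.0294  0.112 ] [ 0.5766 -0.0164  0.112 ]
0.116 [ 0.5731 -0.0292  0.116 ] [ 0.5764 -0.0094  0.116 ]
bobbin [0.63837726 0.05114532 0.1       ]
```

Emit:
jog_arm(travel=[[-30, 0, -13], [-30, 0, -13], [-30, 0, -12], [-30, 0, -12], [-30, 0, -12]], dr=[[0, 0, 0], [0, 0, 0], [0, 0, 0], [0, 0, 0], [0, 0, 0]], claw=[1, 1, 1, 1, 1])

```text
time: 6.23
tool_pos: [0.5963, 0.0919, 0.2024]
eef_rot: [-1.424, -0.769, 0.786]
wrist_force: [0.4, 0.1, 0.3]
grip_width: -0.0001
```

Emit:
jog_arm(travel=[[-30, 0, -12], [-30, 0, -12], [-30, 0, -12], [-20, 0, -8], [0, 0, 0]], dr=[[0, 0, 0], [0, 0, 0], [0, 0, 0], [0, 0, 0], [0, 0, 0]], claw=[1, 1, 1, 1, 1])

```text
time: 6.65
tool_pos: [0.565, -0.0398, 0.2025]
eef_rot: [-1.429, -0.753, 0.782]
wrist_force: [0.7, -0.6, 0.0]
grip_width: -0.0001
```

```bash
python3 -c "
from h import *
plan((.577,-.0305,.125),2.57)"
```

```text
pos [ 0.565  -0.0398  0.2025] psi 2.555 F [ 0.7 -0.6  0. ] j [-0.2   0.39 -0.18  1.02 -0.01 -1.18]
travel mm [15.5 77.2 -5.7] dr [-0.011 -0.014 -0.015]
```

Emit:
jog_arm(travel=[[8, 10, -3], [7, 20, -2], [0, 20, 0], [0, 15, 0], [0, 8, 0]], dr=[[-0.01, -0.01, -0.015], [0, 0, 0], [0, 0, 0], [0, 0, 0], [0, 0, 0]], claw=[1, 1, 1, 1, 1])

```text
time: 7.07
tool_pos: [0.576, -0.0346, 0.1301]
eef_rot: [-1.433, -0.77, 0.764]
wrist_force: [-1.0, 0.3, -0.3]
grip_width: 0.0001
```

```bash
python3 -c "
from h import *
plan((.577,-.0305,.105),2.57)
p,d=capture('side');p=p[:,:,::-1]
cv2.imwrite(f'pics/side4.png',cv2.resize(p[130:280,250:430],None,fx=4,fy=4,interpolation=2))
"
```

```text
pos [ 0.576  -0.0346  0.1301] psi 2.555 F [-1.   0.3 -0.3] j [-0.19  0.46 -0.27  0.84  0.   -1.17]
travel mm [ 3.9 25.1  1.5] dr [ 0.003 -0.015  0.002]
```

View pics/side4.png

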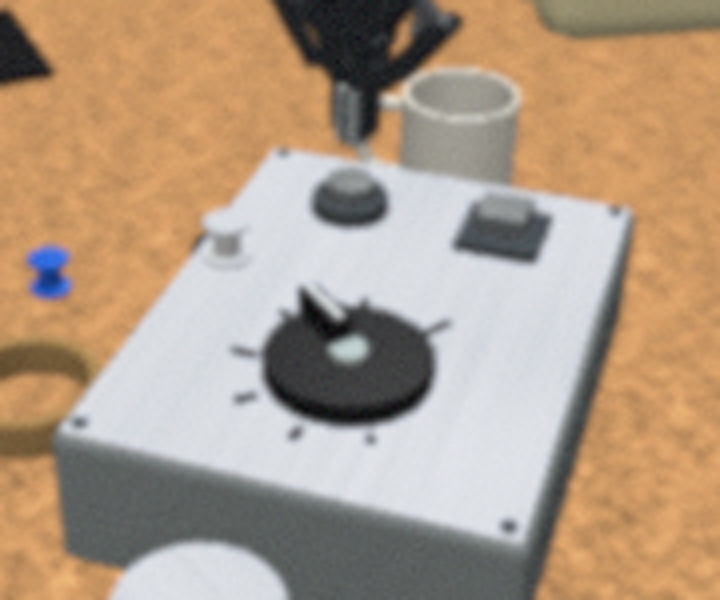

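Emit:
jog_arm(travel=[[4, 6, 1], [0, 6, 0], [0, 5, 0], [0, 3, 0], [0, 2, 0]], dr=[[0, 0, 0], [0, 0, 0], [0, 0, 0], [0, 0, 0], [0, 0, 0]], claw=[1, 1, 1, 1, 1])

```text
time: 7.53
tool_pos: [0.577, -0.0298, 0.1069]
eef_rot: [-1.432, -0.77, 0.765]
wrist_force: [-0.4, -0.6, 1.7]
grip_width: -0.0002
```

```bash
python3 -c "
from h import *
plan((.577,-.0305,.098),2.57)"
```

```text
pos [ 0.577  -0.0298  0.1069] psi 2.555 F [-0.4 -0.6  1.7] j [-0.18  0.48 -0.29  0.79  0.   -1.16]
travel mm [-0.6  8.9 -0.3] dr [ 0.002 -0.015  0.002]
```

Emit:
jog_arm(travel=[[0, 2, 0], [0, 2, 0], [0, 2, 0], [0, 1, 0], [0, 1, 0]], dr=[[0, 0, 0], [0, 0, 0], [0, 0, 0], [0, 0, 0], [0, 0, 0]], claw=[1, 1, 1, 1, 1])

```text
time: 7.95
tool_pos: [0.5771, -0.0299, 0.1009]
eef_rot: [-1.433, -0.77, 0.765]
wrist_force: [-4.5, 1.3, 14.2]
grip_width: 0.0003
```

Emit:
jog_arm(travel=[[0, 0.5, 0], [0, 0.5, 0], [0, 0, 0], [0, 0, 0], [0, 0, 0]], dr=[[0, 0, 0], [0, 0, 0], [0, 0, 0], [0, 0, 0], [0, 0, 0]], claw=[1, 1, 1, 1, 1])

```text
time: 8.37
tool_pos: [0.577, -0.0298, 0.1022]
eef_rot: [-1.434, -0.771, 0.764]
wrist_force: [-2.3, 1.0, 4.1]
grip_width: -0.0
```

Emit:
jog_arm(travel=[[0, 1.5, 0], [0, 1.5, 0], [0, 1.5, 0], [0, 1.5, 0], [0, 1.5, 0]], dr=[[0, 0, 0], [0, 0, 0], [0, 0, 0], [0, 0, 0], [0, 0, 0]], claw=[1, 1, 1, 1, 1])

```text
time: 8.78
tool_pos: [0.5772, -0.0299, 0.1009]
eef_rot: [-1.436, -0.773, 0.763]
wrist_force: [-6.3, 1.0, 15.6]
grip_width: -0.0004
```

Firmly bottomed: further travel raised the force but not the depth. Release and look.

Emit:
jog_arm(travel=[[0, -5, 0], [0, -15, 0], [0, -30, 0], [0, -30, 0], [0, -30, 0]], dr=[[0, 0, 0], [0, 0, 0], [0, 0, 0], [0, 0, 0], [0, 0, 0]], claw=[1, 1, 1, 1, 1])

```text
time: 9.2
tool_pos: [0.573, -0.0291, 0.2065]
eef_rot: [-1.429, -0.766, 0.769]
wrist_force: [0.2, -0.1, -0.9]
grip_width: -0.0001
```

Emit:
jog_arm(travel=[[0, 0, 30], [0, 0, 30], [0, 0, 30], [0, 0, 30], [0, 0, 0]], dr=[[0, 0, 0], [0, 0, 0], [0, 0, 0], [0, 0, 0], [0, 0, 0]], claw=[1, 1, 1, 1, 1])

```text
time: 9.62
tool_pos: [0.4789, 0.0371, 0.2119]
eef_rot: [-1.441, -0.777, 0.754]
wrist_force: [-0.4, 0.7, -0.3]
grip_width: -0.0004
```

```bash
python3 -c "
from h import *
plan((.577,-.0305,.2),2.57)
a=[]
for n in('side','top'):
    p,d=capture(n);p=p[:,:,::-1]
    p=p[120:320,220:440] if n=='side' else p[120:320,180:440]
    cv2.imwrite(f'pics/{n}5.png',cv2.resize(p,None,fx=2.9,fy=2.9,interpolation=2))
"
```

```text
pos [0.4789 0.0371 0.2119] psi 2.552 F [-0.4  0.7 -0.3] j [-0.08  0.2  -0.42  0.94  0.   -1.06]
travel mm [  -1.7   13.7 -119. ] dr [ 0.015 -0.018  0.008]
```

View pics/side5.png

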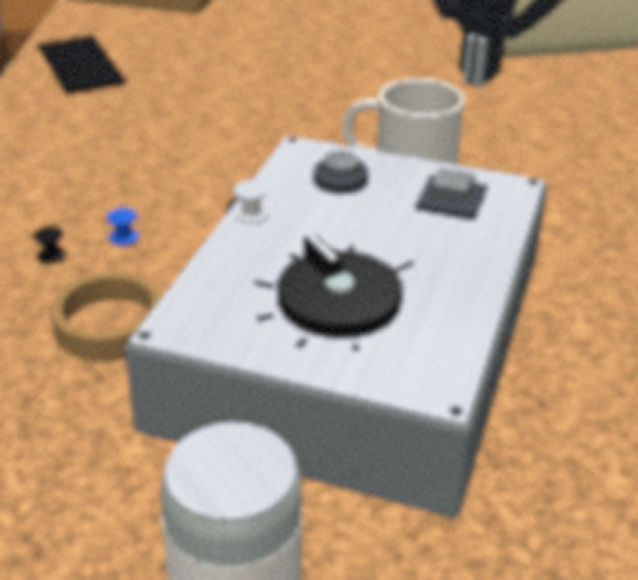

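View pics/top5.png

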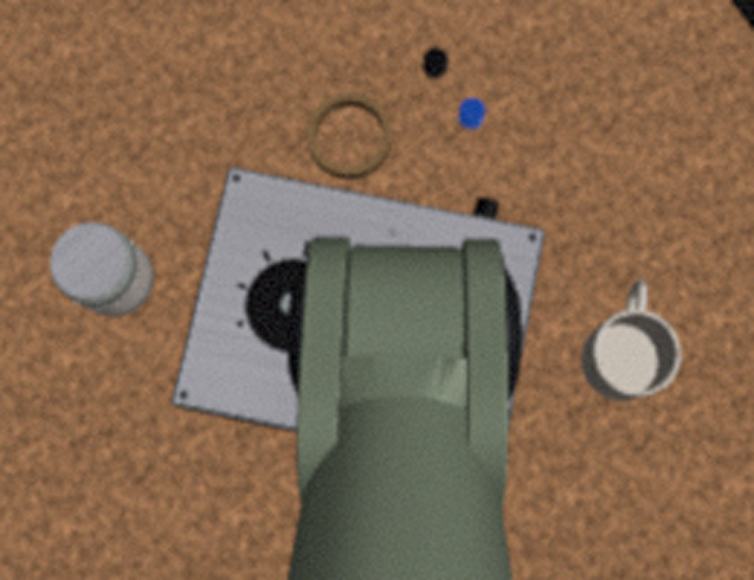

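The side view shows the pointer still at the fifth mark (crop 320,245). The start cap is up at (342,163), the stop button is up, and the mug, tin, tape and bobbin stand where they were. The arm is clear at z 0.21.

```bash
python3 -c "
from bench import *
print(close_job())"
```

```text
the job is handed in; nothing more can be done
None
```

The dial is on the fifth mark and the start button has been pressed and released. I handed the job in at about 9.7 s; no verdict was reported.

- **Dial:** The pointer started at the fourth mark. I pushed it one click clockwise with the shut fingertips, at about 3 N. After backing off, I measured it at about 2.83 rad, against 2.793 for the mark.
- **Start button:** I pressed it to its bottom stop, about 6 mm at roughly 15 N. Because I wanted to be sure it had counted, I then let it rise partway and pressed it down a second time before releasing.
- **Last checks:** In the last side picture the pointer is still at the fifth mark and both button caps are up. The mug, tin, tape and bobbin look unmoved. The arm is about 0.1 m above the buttons, with the wrist force near zero.
- **Limits of the checks:** In the last top view the arm hid the pointer and buttons, so the final state rests on the side view. I checked the four bystanders by eye only.
- **Disagreements:** Before the push, the side view gave a pointer angle 0.08 rad off the top view's, and I used the top view. The start cap measured 104 mm high in the pictures, but the finger met it at about 107 mm.

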